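# Tip the flour tin out of a tight pantry rack and set it on the board, label out

## Task

Get the yellow flour tin out of the tight row in the pantry rack: pull the back of its top edge so that it tips forward and comes to rest leaning on the rack's steel front rail, and let go of it there. Then grip the part that now sticks out, lift the tin out and stand it upright in the middle of the wooden board with its label squarely facing the board's red-striped edge, setting it down without dropping it, and let go. Do not let the tin fall over, leave the other two tins standing in the rack, and leave the bowl and the jar where they are.

Things in the scene. Friction and masses are not known exactly. Their poses are not given: they have to be found in the camera images.
- tin_yellow: loose yellow box-shaped tin, about 0.35 kg: 90 mm deep (its x), 56 wide (y), 170 tall (z). Origin at the centre of its underside. The white label is on the narrow -x face (spine), facing out of the rack at the start; a white strip on the lid 9 mm from that edge shows the label side. Starts in any of the rack's 3 places, 2 mm from its neighbours: no room to pinch it.
- tin_yellow_label (a point): middle of the label of the yellow tin, at x = -45 mm, y = 0, z = 80 mm in the tin's frame
- tin_yellow_top (a point): middle of the back top edge of the yellow tin (x = +45, y = 0, z = 170 mm in its frame), where to pull: 180 mm above the table at the start, free space behind it. Pulled there towards the rack's -x with 1 to 2 N, the tin pivots about its front bottom edge (the point first rises), passes its balance at 28 degrees and drops by itself onto the rail.
- tin_blue: loose blue tin of the same size and make, stands in another place of the rack, bystander
- tin_green: loose green tin of the same size and make, stands in another place of the rack, bystander
- rack: fixed wooden rack, origin under its floor's centre, x away from the robot (yaw within 15 deg), y along the row. Floor 10 mm thick, 118 (x) by 192 (y). Tins stand at x = 0, y = -58, 0, 58 mm (fronts at x -45, backs at +45). Side walls 8 mm thick beyond y = +-88, to z 140, x -52 to 56. Front lip at x -55 to -47, to z 15. Low back stop at x 48 to 56, to z 45. Open above and in front.
- rack_rail (a point): middle of the rack's front rail: a fixed round steel bar, 12 mm diameter, 184 mm long along the rack's y, at x = -89, z = 65 mm in the rack's frame, on steel struts at y = +-92 mm (below z 90). The tipped tin rests on it, leaning about 36 degrees from upright towards the rack's -x, top sticking out in front of its neighbours.
- board: fixed light wooden board 170 mm (x) by 130 mm (y), 12 mm thick, origin under its centre. A red stripe 14 mm wide runs along its -x edge: the label must face that way (board's -x), i.e. the tin's x axis parallel to the board's x axis. It is turned by up to 25 degrees.
- bowl: loose blue ceramic bowl, 120 mm across, 50 mm high, stands behind the rack, bystander; origin at the centre of its underside
- jar: loose clear plastic container with a white screw lid, 88 mm diameter, 122 mm high, stands left of the rack, bystander; origin at the centre of its underside
Mind the look-alikes: they are no part of the job. Of the things like the tin_yellow, leave any that is orange or pink; of the rest the larger one is meant.

How it is judged:
By the outcome, as a careful person would: the job done as asked, in the order asked, and still so for the second after the job is handed in, with the robot touching nothing.
It also fails if it takes over 70 s, if anything falls off the work surface, if the arm or the gripper's body presses on something with over 40 N, if the wrist force passes 120 N, or if a joint passes its speed limit or range.

## Robot

A 6-joint arm with a two-finger parallel gripper is mounted at the origin on the work surface. World frame = base frame: x ahead of the robot, y to its left, z up, the work surface at z = 0. Lengths are in m, angles in degrees, forces in N, time in s.
With the tool pointing down it reaches from about 0.325 to 0.775 m from the base axis. Payload 5.5 kg.
Tool frame: the origin (TCP) lies at the centre of the arm's flange, where the gripper is bolted on; the fingertips stand 182 mm ahead of it and the grasp point (between the pads) lies 163 mm ahead of it; z points along the fingers, y is the direction in which the jaws open and shut (so a half turn about z gives the same grasp; the last joint's range is limited). The gripper opens to 88 mm and grips with 3 to 60 N. Pads are 20 mm wide; open, the fingers measure 115 mm over their backs; the gripper's body (75 mm by 178 mm) begins 61 mm behind the grasp point.
Start: joints at [-74.582, 5.22, 70.514, -0, 104.267, -3.249], TCP at [0.192, -0.568, 0.405] pointing down, gripper open.
Joint ranges: [-164.24, 164.24], [-49.07, 125.15], [9.68, 141.18], [-86.29, 266.29], [3.28, 154.24], [-151.56, 151.56]. Speed limits (degrees/s): [147.25, 147.25, 172.46, 180, 180, 180].

## Interface

Orientations are given as [roll, pitch, yaw] about the fixed x, y, z axes, in that order (R = Rz(yaw) Ry(pitch) Rx(roll)).
In Python, from station import r gives the robot as it stands. The module is installed in compiled form; this text tells all that it offers. Calls block until the motion is done:
- r.reach(position, orientation): joint-space move of the TCP to a pose.
- r.servo_line(position, rotation=None, speed=0.15): straight line of the TCP; rotation=None keeps the orientation; speed is the mean speed in m/s.
- r.move_joints(angles): joint-space move.
- r.let_go() and r.grab(squeeze=None): open the fingers fully, or close them until they stop; squeeze is the grip in N (None keeps the last).
- r.wait(seconds).
- r.inverse_kinematics(position, orientation): joint angles nearest the present ones, or None.
- r.sense(): the state.
- r.snapshot(name): name is "side" or "top" or "wrist"; returns a dict with "frame" (480x640x3 uint8, red, green, blue), "fx", "fy", "cx", "cy" (pixels), "dist_coeffs" ([k1, k2, p1, p2, k3] as OpenCV has them; the pictures are not rectified), "R" (3x3) and "t" (3): a world point X has camera coordinates R X + t. Camera axes: x right, y down, z forward; pixel columns grow to the right and rows downward; lengths in m; the calibration is good to about 2 mm. A picture is of the moment at which its call begins. There is no depth.
A pose or a line that the arm cannot do raises r.IKError and nothing moves.
- r.hand_in(): hands the job in, once; it reports no verdict.
The state is a dict: "clock": time; "joints": joint angles; "joint_vel": joint speeds; "joint_torque": joint torques, N m; "tcp_pos": TCP position; "orientation": TCP orientation; "contact_force": force on the tool from outside, world axes, zero at the start; "torque": the same for the moment, N m; "opening": finger opening in m.
Only numpy, scipy, OpenCV 4.12 (cv2) and the standard library are available. Lean on these libraries where they do the work, as an engineer would, in place of code of your own. Each camera call takes 0.05 s, during which the arm holds its last target.

## Working session

There is one attempt and no reset: what is moved stays moved. The work goes in short steps, each a Python script; the robot and the scene stay as the last script left them, time stands still between calls to the robot, and variables do not carry over. Pictures are saved under pics/ and viewed, and the job is handed in when it is done.

```bash
mkdir -p pics; ls; python3 - <<'E'
from station import r
import cv2,numpy as np
for n in ["side","top","wrist"]:
    s=r.snapshot(n); cv2.imwrite(f"pics/a_{n}.png",s["frame"][:,:,::-1])
    print(n,s["fx"],s["fy"],s["cx"],s["cy"],s["dist_coeffs"],np.round(s["R"],3).tolist(),np.round(s["t"],3))
print(r.sense())
E
```

```text
pics
side 451.68439721101805 451.68439721101805 316.2422534610556 237.6376615895989 [-0.10287633  0.          0.          0.          0.        ] [[-0.445, 0.895, -0.003], [0.853, 0.423, -0.306], [-0.273, -0.139, -0.952]] [ 0.19  -0.492  1.274]
top 519.5580255887613 519.5580255887613 320.3726001214853 244.2403745138025 [-0.10570429  0.          0.          0.          0.        ] [[0.002, -1.0, 0.009], [-0.994, -0.003, -0.108], [0.108, -0.009, -0.994]] [0.057 0.588 1.144]
wrist 432.62124344858756 432.62124344858756 321.8198030907082 240.67256495718053 [-0.06285579  0.          0.          0.          0.        ] [[0.319, -0.948, -0.002], [-0.92, -0.31, 0.241], [-0.229, -0.075, -0.971]] [-0.598 -0.029  0.39 ]
{'clock': 0.15, 'joints': array([-7.45819835e+01,  5.25449820e+00,  7.05639780e+01, -1.27755038e-03,
        1.04265123e+02, -3.24898502e+00]), 'joint_vel': array([-0.01125316, -0.18792276, -0.17053708,  0.05142438, -0.0653059 ,
       -0.04468634]), 'joint_torque': array([ 2.19536058e-03, -4.47044170e+01, -4.06907022e+01,  6.98781037e-02,
        2.74945266e-02, -1.28526881e-04]), 'tcp_pos': array([ 0.19204863, -0.56849916,  0.40377307]), 'orientation': array([-1.79916464e+02, -3.50139346e-03,  1.86666851e+01]), 'contact_force': array([ 0.72072137,  0.49809616, -0.30670942]), 'torque': array([ 0.02747467, -0.00011507,  0.03916883]), 'opening': 0.08787224253961819}
```

View pics/a_side.png

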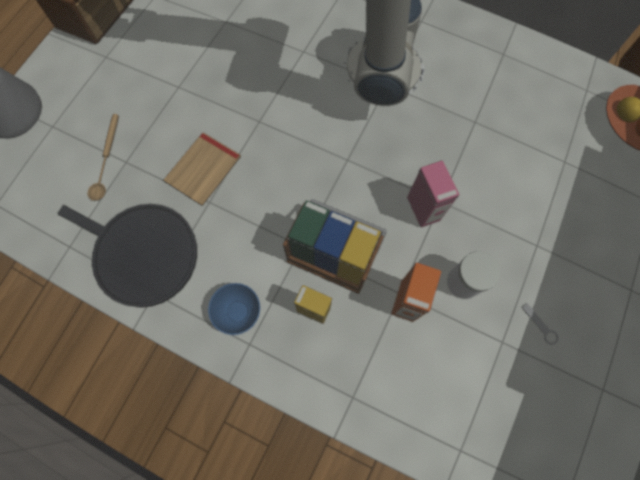

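View pics/a_top.png

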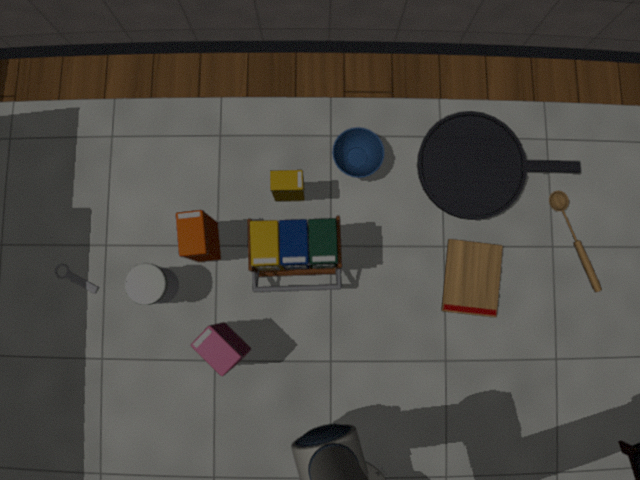

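View pics/a_wrist.png

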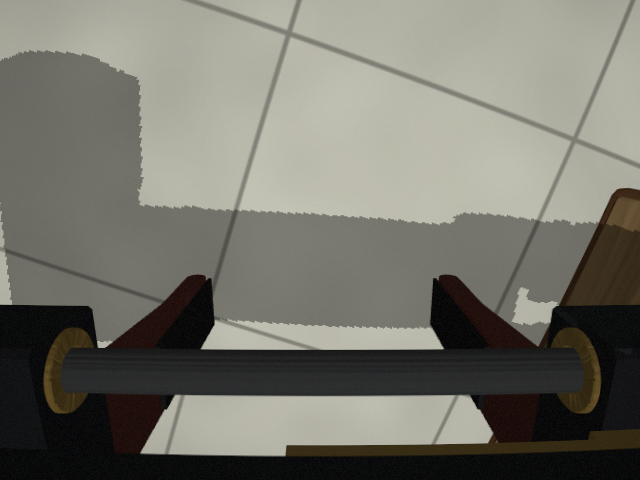

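Candidates, all in the top view: yellow tin in the rack at (264,244); small yellow box behind the rack at (287,184); orange box at (197,235); pink box at (220,348). I choose the larger yellow one, in the rack's +y place, and will check it in a close crop.

```bash
cat > h.py <<'E'
from station import r
import cv2,numpy as np
def snap(n): 
    s=r.snapshot(n); s["K"]=np.array([[s["fx"],0,s["cx"]],[0,s["fy"],s["cy"]],[0,0,1]]); s["R"]=np.array(s["R"]);s["t"]=np.array(s["t"]); s["bgr"]=np.ascontiguousarray(s["frame"][:,:,::-1]); s["hsv"]=cv2.cvtColor(s["bgr"],cv2.COLOR_BGR2HSV); return s
def ray(s,px):
    u=cv2.undistortPoints(np.array(px,float).reshape(-1,1,2),s["K"],np.array(s["dist_coeffs"])).reshape(-1,2)
    d=np.c_[u,np.ones(len(u))]@s["R"]; return -s["R"].T@s["t"],d
def onz(s,px,z):
    o,d=ray(s,px); return o+d*((z-o[2])/d[:,2])[:,None]
def proj(s,X):
    return cv2.projectPoints(np.array(X,float).reshape(-1,1,3),cv2.Rodrigues(s["R"])[0],s["t"],s["K"],np.array(s["dist_coeffs"]))[0].reshape(-1,2)
def crop(s,x0,y0,x1,y1,f,name):
    cv2.imwrite("pics/"+name,cv2.resize(s["bgr"][y0:y1,x0:x1],None,fx=f,fy=f,interpolation=cv2.INTER_CUBIC))
E
python3 - <<'E'
from h import *
s=snap("top"); crop(s,230,150,360,300,5,"b_top.png"); crop(s,430,230,520,325,6,"b_board.png")
s=snap("side"); crop(s,260,180,400,330,5,"b_side.png");crop(s,150,120,250,210,6,"b_sboard.png")
E
```

```text
(no output)
```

View pics/b_top.png

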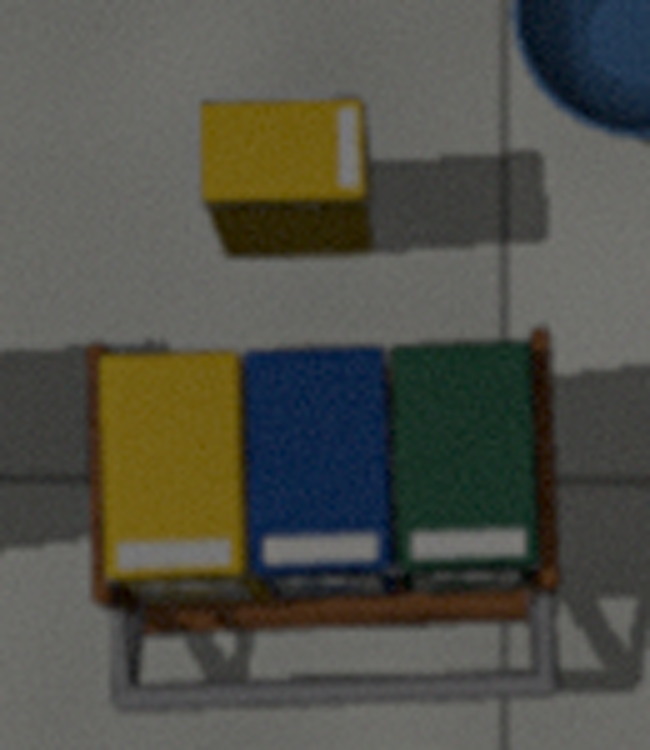

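View pics/b_side.png

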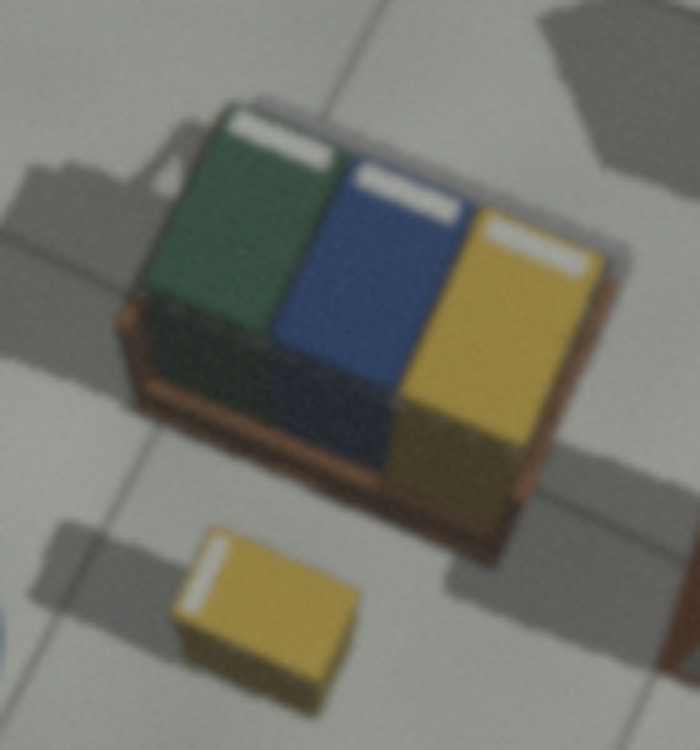

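View pics/b_board.png

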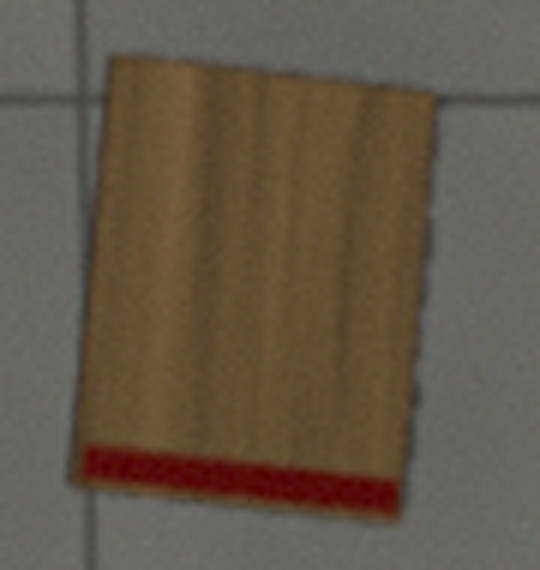

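The crops confirm it: the large yellow tin is the rack's +y place, top-view crop corners (100,353), (241,353), (245,575), (107,577), and the small yellow box lies behind the rack. Now measuring.

```bash
cat >> h.py <<'E'
def quadfit(P,Q):
    # rigid fit Q(model)->P (xy)
    P=np.array(P)[:,:2];Q=np.array(Q);pc,qc=P.mean(0),Q.mean(0)
    H=(Q-qc).T@(P-pc);a=np.arctan2(H[0,1]-H[1,0],H[0,0]+H[1,1]);R=np.array([[np.cos(a),-np.sin(a)],[np.sin(a),np.cos(a)]])
    t=pc-R@qc; res=np.linalg.norm((Q@R.T+t)-P,axis=1); return t,np.degrees(a),res
E
python3 - <<'E'
from h import *
st=snap("top");ss=snap("side")
# tins tops
T=np.array([(100,353),(532,342),(538,563),(107,577)])/5+[230,150]
S=np.array([(522,445),(150,287),(235,103),(607,257)])/5+[260,180]
M=[(45,86),(45,-86),(-45,-86),(-45,86)]
for s,p in((st,T),(ss,S)):
    t,a,e=quadfit(onz(s,p,.18),M);print("rack",t.round(4),a.round(2),(e*1e3).round(1))
B=[(85,65),(85,-65),(-85,-65),(-85,65)]
bt=np.array([(110,57),(437,92),(402,520),(70,485)])/6+[430,230]
t,a,e=quadfit(onz(st,bt,.012),B);print("board top",t.round(4),a.round(2),(e*1e3).round(1))
for s,n in((st,"t"),(ss,"s")):
    h=s["hsv"];m=cv2.inRange(h,(5,60,30),(28,255,255))|cv2.inRange(h,(0,120,40),(6,255,255))|cv2.inRange(h,(172,120,40),(180,255,255))
    m=cv2.morphologyEx(m,cv2.MORPH_CLOSE,np.ones((3,3)))
    for c in cv2.findContours(m,0,1)[0]:
        if cv2.contourArea(c)>300:
            x=c[:,0].mean(0)
            if (n=="t" and 430<x[0]<520 and 230<x[1]<330) or (n=="s" and 150<x[0]<250 and 120<x[1]<215):
                P=onz(s,c[:,0],.012)[:,:2]; rc=cv2.minAreaRect((P*1000).astype(np.float32));print(n,"boardrect",rc)
    for nm,lo,hi in(("bowl",(95,80,30),(120,255,255)),):
        mm=cv2.inRange(h,lo,hi)
        for c in cv2.findContours(mm,0,1)[0]:
            if cv2.contourArea(c)>500:
                P=onz(s,c[:,0],.05)[:,:2];print(n,nm,c[:,0].mean(0),P.mean(0).round(3))
print("rail",onz(st,np.array([(118,693),(550,680)])/5+[230,150],.065).round(4))
print("yel small top z?",onz(st,np.array([(203,100),(365,100),(365,200),(203,200)])/5+[230,150],.1).round(3)[:,:2])
E
```

```text
rack [0.5769 0.1124] 1.91 [96964.9 96965.5 96966.  96966.1]
rack [0.575  0.1183] 2.44 [96968.4 96968.2 96966.6 96966.6]
board top [ 0.513  -0.2942] -6.36 [106899.8 106898.5 106899.3 106898.8]
t boardrect ((513.742919921875, -292.5217590332031), (131.06919860839844, 169.00042724609375), 83.33070373535156)
t bowl [293.5177305  242.19148936] [0.591 0.119]
t bowl [358.0625     151.80555556] [ 0.799 -0.027]
s boardrect ((511.1507568359375, -289.8807067871094), (129.0638885498047, 167.99647521972656), 83.43456268310547)
s bowl [233.55487805 307.40243902] [ 0.793 -0.026]
s bowl [333.83606557 234.79508197] [0.537 0.101]
rail [[0.4866 0.2043 0.065 ]
 [0.4929 0.0158 0.065 ]]
yel small top z? [[0.742 0.168]
 [0.742 0.097]
 [0.698 0.097]
 [0.698 0.167]]
```

View pics/b_sboard.png

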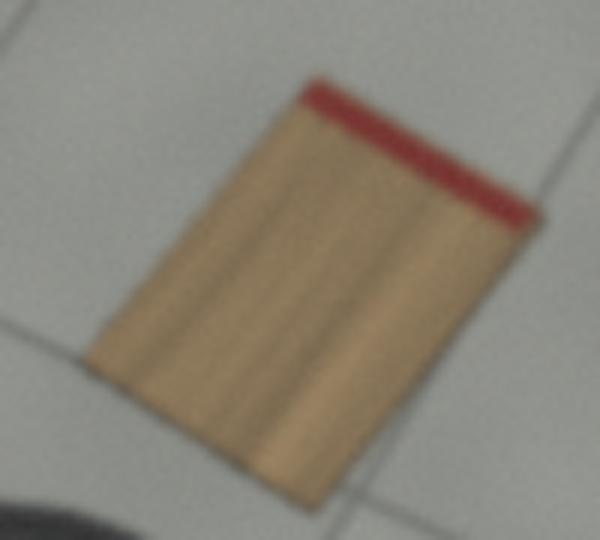

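```bash
cat >> h.py <<'E'
RC=np.array([.577,.114]);RA=np.radians(2.0)
def rw(x,y,z): # rack -> world (m)
    c,s=np.cos(RA),np.sin(RA); return np.array([RC[0]+c*x-s*y,RC[1]+s*x+c*y,z])
def pose(gp,pitch,yaw,L=.163):
    from scipy.spatial.transform import Rotation as Ro
    o=[180,pitch,yaw]; R=Ro.from_euler("xyz",o,degrees=True).as_matrix(); return np.array(gp)-L*R[:,2],o
E
python3 - <<'E'
from h import *
r.grab(10)
p,o=pose(rw(.075,.058,.25),0,2,.182)
r.reach(p,o)
p,o=pose(rw(.072,.058,.166),0,2,.182)
r.servo_line(p,speed=.12)
s=r.sense();print(s["clock"],s["tcp_pos"],p,s["contact_force"],s["opening"],s["joints"].round(0))
for n in("top","side"):
    c=snap(n);crop(c,*((200,130,400,280,4) if n=="top" else (240,150,440,300,4)),f"c_{n}.png")
E
```

```text
5.6 [0.64702501 0.17442765 0.3491956 ] [0.64693197 0.17447743 0.348     ] [-0.95510033 -0.25455921 -0.33920838] 0.000620437067499476 [ 12.  16.  64.  -0. 100. 100.]
```

View pics/c_side.png

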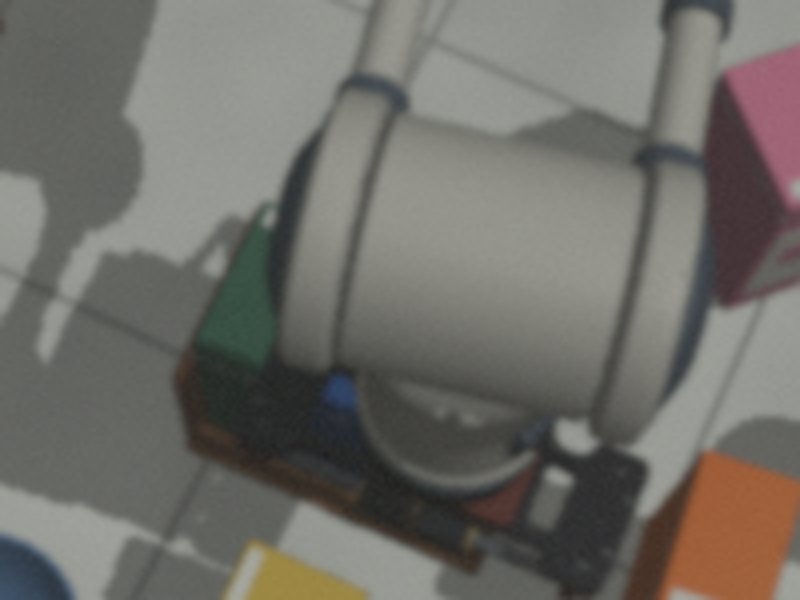

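View pics/c_top.png

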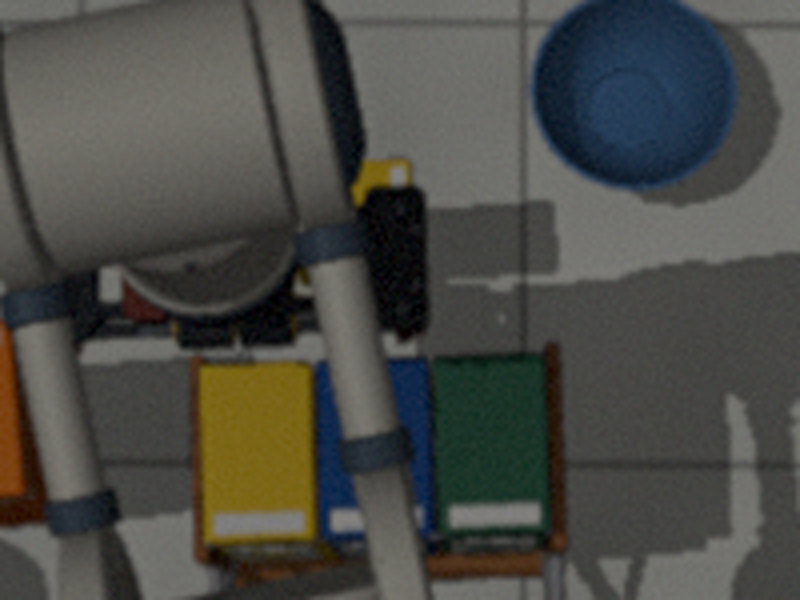

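Fingers stand behind the yellow tin, clear of its neighbours (top crop: tin at (257,450), gripper dark at (235,330)). Pulling along the arc.

```bash
python3 - <<'E'
from h import *
piv=np.array([-.045,.010]);f0=r.sense()["contact_force"]
for th in [0,3,6,9,12,15,18,21,24,26,28,29.5,31,32]:
    a=np.radians(th);v=np.array([.090,.156])
    x=piv[0]+v[0]*np.cos(a)-v[1]*np.sin(a);z=piv[1]+v[0]*np.sin(a)+v[1]*np.cos(a)
    p,o=pose(rw(x+.010,.058,z),0,2,.182)
    r.servo_line(p,speed=.06 if th<20 else .03)
    s=r.sense();print(th,round(s["clock"],2),(s["contact_force"]-f0).round(1),s["tcp_pos"].round(3))
c=snap("top");crop(c,200,130,400,330,3,"d_top.png")
c=snap("side");crop(c,240,150,440,350,3,"d_side.png")
E
```

```text
0 6.13 [2.5 0.4 0.3] [0.63  0.174 0.349]
3 6.44 [2.5 0.5 1. ] [0.622 0.174 0.353]
6 6.75 [2.  0.5 0.6] [0.613 0.173 0.357]
9 7.06 [0.7 0.3 0.1] [0.604 0.173 0.36 ]
12 7.37 [ 1.  -1.  -0.4] [0.595 0.173 0.364]
15 7.67 [ 0.5 -0.  -0.4] [0.586 0.172 0.366]
18 7.98 [ 1.3 -0.4 -0.4] [0.577 0.172 0.368]
21 8.45 [-0.2 -1.1 -1.5] [0.568 0.172 0.37 ]
24 8.92 [ 1.1  0.9 -1.3] [0.559 0.171 0.371]
26 9.28 [ 0.3  0.6 -1.5] [0.552 0.171 0.372]
28 9.63 [-0.1 -0.2 -1.4] [0.546 0.171 0.372]
29.5 9.94 [0.3 0.6 0.2] [0.541 0.171 0.372]
31 10.25 [-0.5  0.1 -1.2] [0.537 0.171 0.372]
32 10.51 [-0.5 -0.9 -0.5] [0.534 0.171 0.372]
```

View pics/d_top.png

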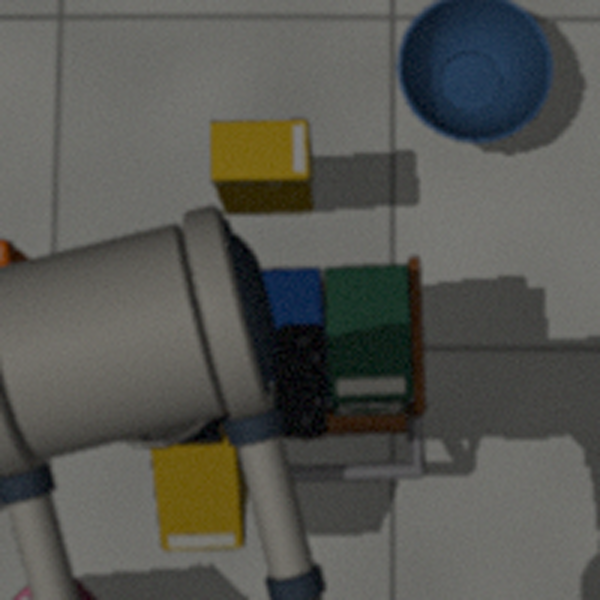

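View pics/d_side.png

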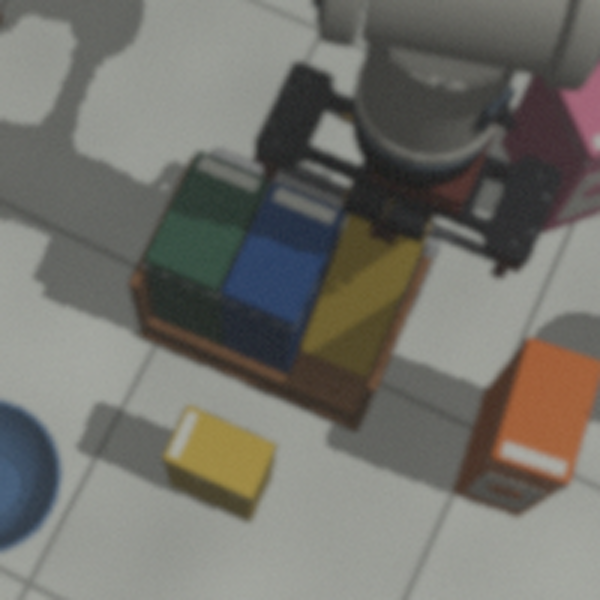

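The tin has tipped: in the top crop its lid is now at (200,495), in front of the row. Retreating upwards and measuring the leaning lid.

```bash
python3 - <<'E'
from h import *
s=r.sense();p=s["tcp_pos"]
r.servo_line(p+[.01,0,.09],speed=.15)
r.let_go()
p,o=pose(np.array([.38,-.1,.33]),-36,2)
r.reach(p,o)
print(r.sense()["clock"])
c=snap("top");crop(c,230,190,360,320,5,"e_top.png")
c=snap("side");crop(c,270,160,400,290,5,"e_side.png")
E
```

```text
Traceback (most recent call last):
station.IKError: the arm cannot take that pose within its joint ranges
```

Check IK for the planned grasp, lift and place poses first.

```bash
python3 - <<'E'
from h import *
s=r.sense();print(s["clock"],s["joints"].round(1),s["opening"],s["tcp_pos"])
for pit in(0,-10,-20,-25,-30,-36):
  for yaw in(2,182):
    row=[]
    for dz in(0,.04,.08,.12,.16,.2):
        p,o=pose(rw(-.088,.058,.146+dz),pit,yaw); q=r.inverse_kinematics(p,o); row.append(None if q is None else np.round(q).astype(int).tolist())
    print(pit,yaw,row)
E
```

```text
12.7333 [ 14.    1.7  68.4   0.  110.  102. ] 0.0873796865105882 [0.54366543 0.17051504 0.46197914]
0 2 [[15, -8, 93, 0, 95, 103], [15, -8, 89, 0, 99, 103], [15, -8, 85, 0, 103, 103], [15, -7, 81, 0, 107, 103], [15, -6, 76, 0, 111, 103], [15, -5, 70, 0, 115, 103]]
0 182 [[15, -8, 93, 0, 95, -77], [15, -8, 89, 0, 99, -77], [15, -8, 85, 0, 103, -77], [15, -7, 81, 0, 107, -77], [15, -6, 76, 0, 111, -77], [15, -5, 70, 0, 115, -77]]
-10 2 [[17, -16, 101, -3, 86, 105], [17, -17, 97, -3, 90, 105], [17, -17, 93, -3, 94, 105], [17, -16, 88, -3, 98, 104], [17, -15, 83, -3, 102, 104], [17, -13, 78, -3, 106, 104]]
-10 182 [[14, 1, 85, 2, 104, -78], [14, 0, 82, 2, 108, -78], [14, 0, 78, 2, 112, -77], [14, 1, 73, 2, 116, -77], [14, 2, 68, 2, 120, -77], [14, 3, 62, 3, 124, -77]]
-20 2 [[19, -25, 109, -6, 77, 107], [19, -25, 105, -6, 81, 107], [19, -25, 101, -6, 85, 107], [19, -24, 96, -6, 89, 106], [19, -23, 92, -6, 93, 106], [19, -22, 86, -6, 96, 105]]
-20 182 [[13, 9, 78, 4, 113, -78], [13, 9, 74, 4, 117, -78], [13, 9, 70, 4, 121, -77], [13, 9, 66, 5, 125, -77], [13, 10, 61, 5, 129, -77], [13, 11
[... 385 characters left out ...]
, 117, -10, 68, 111], [21, -34, 113, -10, 72, 110], [21, -34, 109, -10, 76, 109], [21, -33, 105, -10, 80, 109], [21, -32, 100, -10, 83, 108], [21, -30, 95, -10, 87, 108]]
-30 182 [[12, 18, 71, 6, 121, -78], [12, 17, 67, 6, 125, -78], [12, 17, 64, 6, 129, -77], [12, 17, 59, 7, 133, -76], [12, 18, 54, 7, 137, -76], [12, 19, 49, 8, 142, -75]]
-36 2 [[23, -39, 122, -14, 63, 114], [23, -39, 118, -13, 67, 113], [23, -39, 114, -13, 71, 112], [23, -38, 110, -13, 74, 111], [23, -36, 105, -13, 78, 110], [23, -35, 100, -12, 81, 109]]
-36 182 [[12, 23, 67, 7, 126, -78], [12, 22, 63, 7, 130, -77], [12, 21, 60, 8, 134, -77], [12, 21, 56, 9, 138, -76], [12, 22, 51, 9, 142, -75], [12, 23, 45, 10, 147, -73]]
```

```bash
python3 - <<'E'
from h import *
r.reach([.40,-.17,.47],[180,0,2])
print(r.sense()["clock"])
c=snap("top");crop(c,230,190,360,320,5,"e_top.png")
c=snap("side");crop(c,270,160,400,290,5,"e_side.png")
E
```

```text
14.1167
```

View pics/e_top.png

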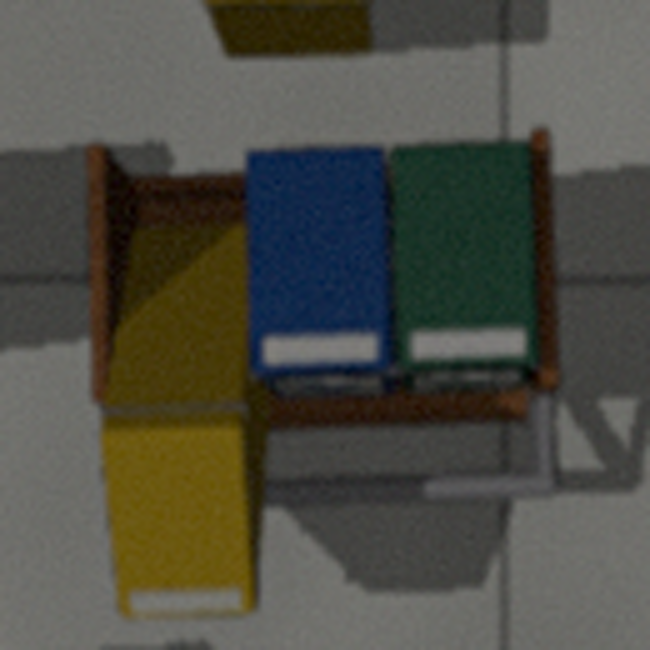

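View pics/e_side.png

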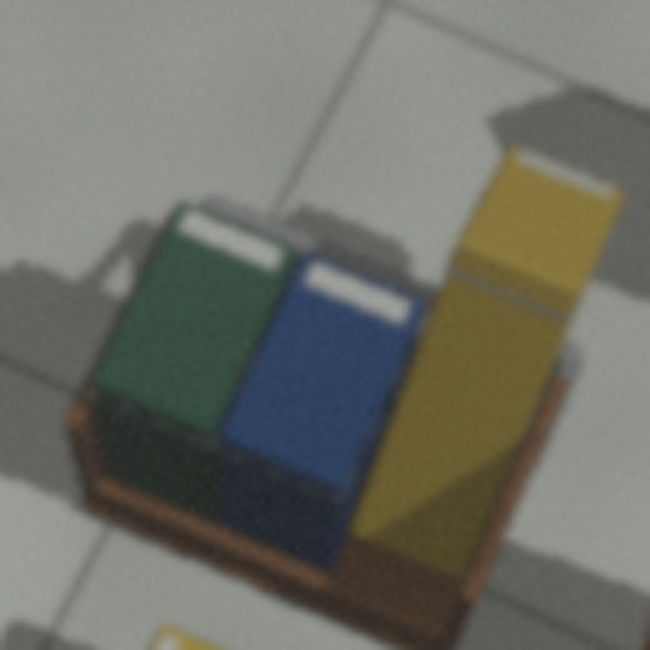

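```bash
cat >> h.py <<'E'
def tri(a,pa,b,pb):
    o1,d1=ray(a,pa);o2,d2=ray(b,pb);out=[]
    for u,v in zip(d1,d2):
        A=np.c_[u,-v];k=np.linalg.lstsq(A,o2-o1,rcond=None)[0];x,y=o1+u*k[0],o2+v*k[1];out.append(np.r_[(x+y)/2,np.linalg.norm(x-y)])
    return np.array(out)
E
python3 - <<'E'
from h import *
a=snap("top");b=snap("side")
pt=np.array([(104,416),(246,416),(258,608),(122,614)])/5+[230,190]
ps=np.array([(577,292),(462,245),(512,147),(622,192)])/5+[270,160]
P=tri(a,pt,b,ps)
print(P.round(4))
exp=[rw(-.072,y,.200) for y in(.086,.030)]+[rw(-.145,y,.147) for y in(.030,.086)]
print(np.round(exp,4)); print(P[:,:3].mean(0),np.mean(exp,0))
print("yaw", [np.degrees(np.arctan2(-(P[i,0]-P[j,0]),P[i,1]-P[j,1])).round(2) for i,j in((0,1),(3,2))])
print("top proj of exp",((proj(a,exp)-[230,190])*5).round(0).tolist(),((proj(b,exp)-[270,160])*5).round(0).tolist())
E
```

```text
[[0.5117 0.1949 0.2132 0.0053]
 [0.5117 0.1429 0.2063 0.0087]
 [0.4378 0.1402 0.1522 0.0065]
 [0.4356 0.1934 0.1528 0.0038]]
[[0.502  0.1974 0.2   ]
 [0.504  0.1415 0.2   ]
 [0.431  0.1389 0.147 ]
 [0.4291 0.1949 0.147 ]]
[0.47420728 0.16785652 0.18113982] [0.46654192 0.16817807 0.1735    ]
yaw [np.float64(0.02), np.float64(2.37)]
top proj of exp [[95.0, 445.0], [240.0, 440.0], [254.0, 627.0], [115.0, 631.0]] [[581.0, 285.0], [455.0, 232.0], [507.0, 137.0], [625.0, 186.0]]
```

The tin leans on the rail, and lid corner triangulation gives a tilt of about 37° with lid centre near (0.472, 0.169, 0.178). Next is the pre-grasp, with a wrist camera check.

```bash
python3 - <<'E'
from h import *
L=np.array([.471,.169,.177])
p,o=pose(L,-36,2,.163+.075)   # grasp point 75 mm before the lid
r.reach(p,o)
s=r.sense();print(s["clock"],s["tcp_pos"].round(4),p.round(4),s["joints"].round(0))
w=snap("wrist");cv2.imwrite("pics/f_wrist.png",w["bgr"])
c=snap("side");crop(c,240,100,440,250,4,"f_side.png")
from scipy.spatial.transform import Rotation as Ro
R=Ro.from_euler("xyz",s["orientation"],degrees=True).as_matrix()
C=-w["R"].T@w["t"];print("cam in tool",R.T@(C-s["tcp_pos"]), (w["R"]@R).round(3).tolist())
gp=[s["tcp_pos"]+R@[x,y,.238] for x,y in((0,0),(45e-3,28e-3),(45e-3,-28e-3),(-45e-3,-28e-3),(-45e-3,28e-3))]
print(proj(w,gp).round(0).tolist())
E
```

```text
15.6167 [0.3314 0.1637 0.3701] [0.3312 0.1641 0.3695] [ 28. -48. 118. -15.  77. 115.]
cam in tool [ 0.06505517 -0.00166604  0.01963616] [[-0.001, 1.0, -0.0], [-0.971, -0.001, -0.241], [-0.241, 0.0, 0.971]]
[[325.0, 261.0], [381.0, 175.0], [269.0, 175.0], [274.0, 339.0], [375.0, 339.0]]
```

View pics/f_wrist.png

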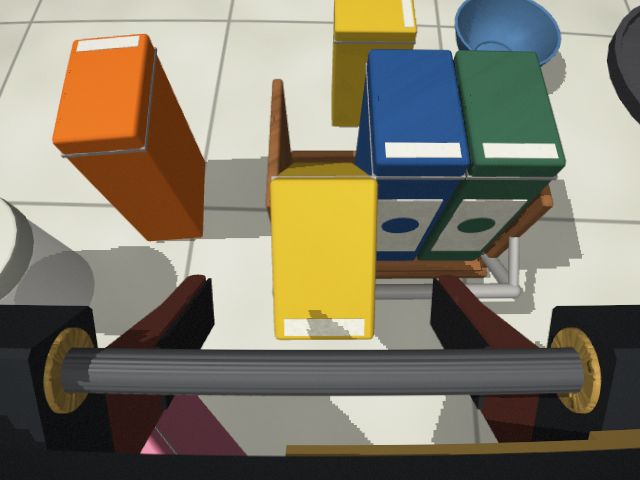

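View pics/f_side.png

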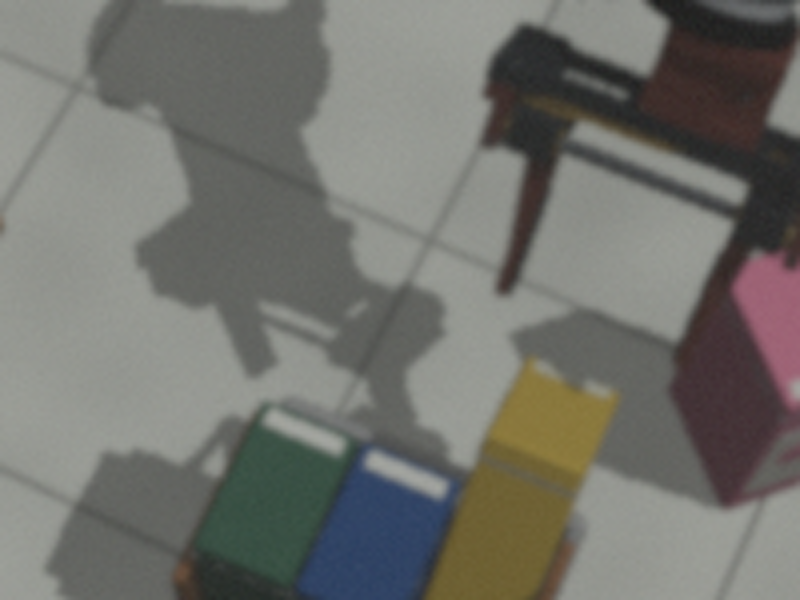

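The wrist view shows the lid at (272..377, 178..339), against a prediction of (269..381, 175..339), so the jaws are centred and aligned. I'll check clearance to the pink box before advancing.

```bash
python3 - <<'E'
from h import *
b=snap("top")
for z in(.14,.17,.2):print(z,onz(b,[(191,346),(216,324),(249,350),(222,375)],z).round(3)[:,:2].tolist())
crop(b,170,250,370,400,4,"g_top.png")
c=snap("side");crop(c,340,120,480,240,5,"g_side.png")
E
```

```text
0.14 [[0.368, 0.321], [0.413, 0.271], [0.361, 0.203], [0.31, 0.257]]
0.17 [[0.371, 0.314], [0.414, 0.265], [0.364, 0.199], [0.315, 0.252]]
0.2 [[0.373, 0.307], [0.415, 0.26], [0.367, 0.196], [0.319, 0.247]]
```

View pics/g_top.png

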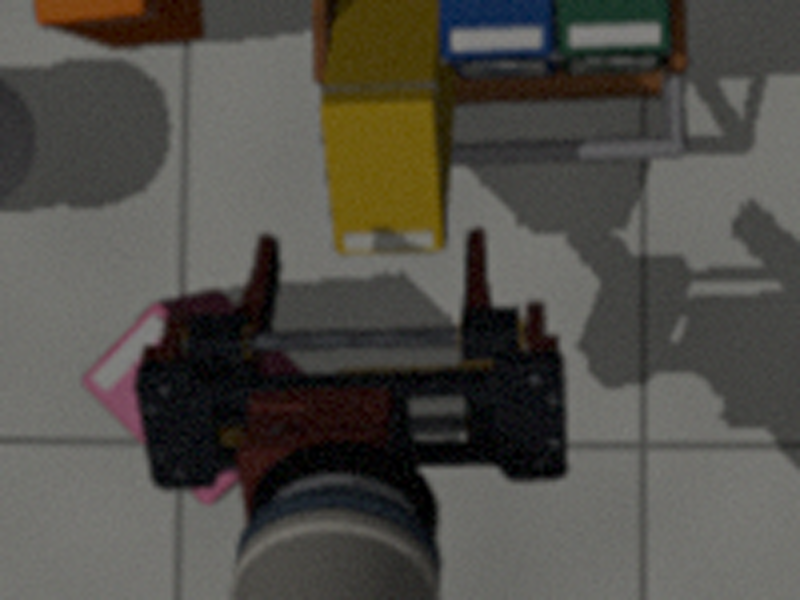

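View pics/g_side.png

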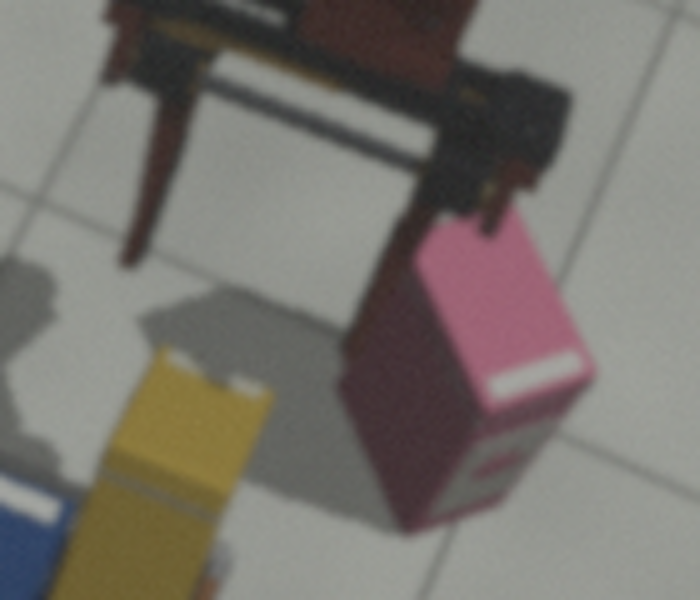

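Pink box clearance is fine (more than 20 mm). Advancing and gripping.

```bash
python3 - <<'E'
from h import *
L=np.array([.471,.169,.177])
p,o=pose(L,-36,2,.163-.032)
f0=r.sense()["contact_force"]
r.servo_line(p,speed=.08)
s=r.sense();print(s["clock"],(s["contact_force"]-f0).round(1),s["tcp_pos"].round(4),p.round(4))
r.grab(45)
s=r.sense();print(s["clock"],(s["contact_force"]-f0).round(1),s["opening"],s["tcp_pos"].round(4))
w=snap("wrist");cv2.imwrite("pics/h_wrist.png",w["bgr"])
c=snap("top");crop(c,200,200,360,320,5,"h_top.png")
E
```

```text
17.3 [0.1 1.1 0.8] [0.394  0.1664 0.2836] [0.394  0.1663 0.283 ]
17.9 [-0.1 -2.2  2.6] 0.05589974647690987 [0.3941 0.166  0.2831]
```

View pics/h_wrist.png

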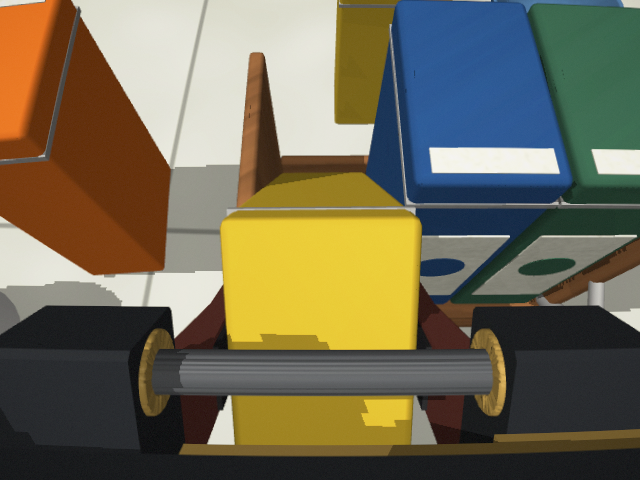

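View pics/h_top.png

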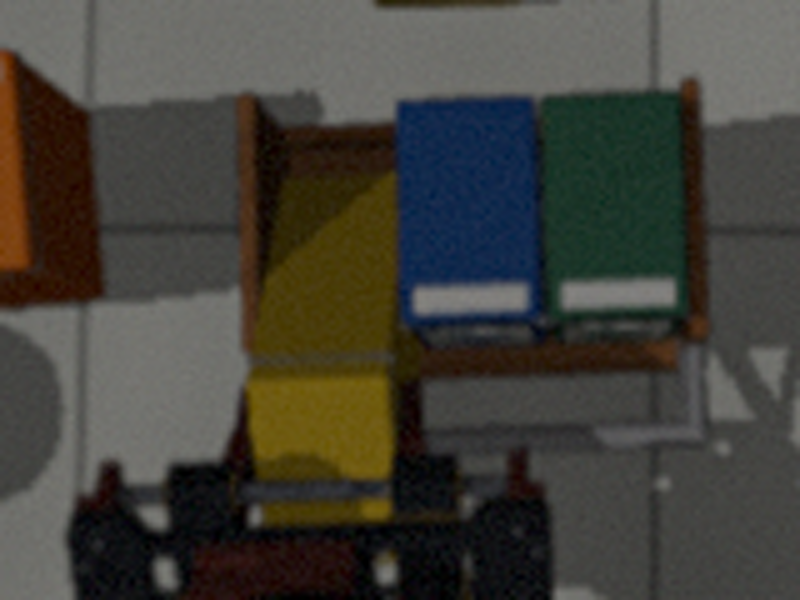

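Gripped at 55.9 mm, neighbours undisturbed. Lifting.

```bash
python3 - <<'E'
from h import *
p=r.sense()["tcp_pos"]
r.servo_line(p+[0,0,.05],speed=.06)
s=r.sense();print(s["clock"],s["contact_force"].round(1),s["opening"])
r.servo_line(p+[-.005,0,.205],speed=.12)
s=r.sense();print(s["clock"],s["contact_force"].round(1),s["opening"],s["tcp_pos"].round(3),s["joints"].round(0))
w=snap("wrist");cv2.imwrite("pics/i_wrist.png",w["bgr"])
c=snap("top");crop(c,180,150,380,300,4,"i_top.png")
# route feasibility
for pos,o in(([.43,.16,.50],[180,0,2]),([.45,0,.5],[180,0,-2]),([.51,-.29,.5],[180,0,-6.6]),([.5128,-.292,.315],[180,0,-6.6])):
    q=r.inverse_kinematics(pos,o);print(None if q is None else np.round(q))
E
```

```text
18.9833 [ 0.7 -0.3 -4.4] 0.05603372042457315
20.425 [-0.  -0.9 -3.4] 0.055928758343591595 [0.389 0.166 0.487] [ 23. -35.  99. -12.  82. 109.]
[ 16. -14.  79.  -0. 115. 104.]
[ -4. -15.  80.  -0. 115.  88.]
[-33.   6.  60.  -0. 114.  64.]
[-33.   4.  81.  -0.  95.  64.]
```

View pics/i_wrist.png

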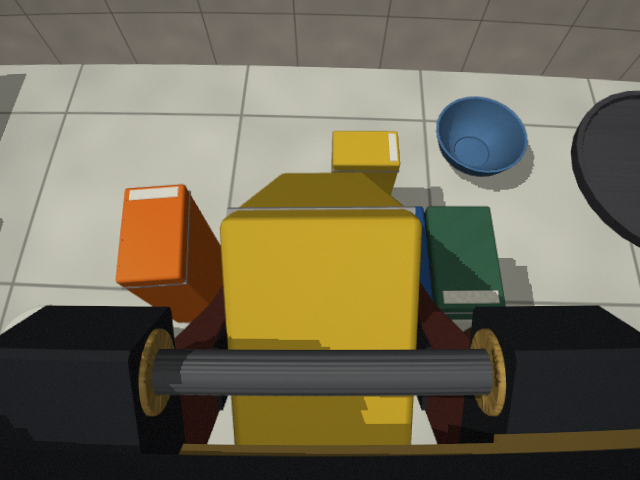

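View pics/i_top.png

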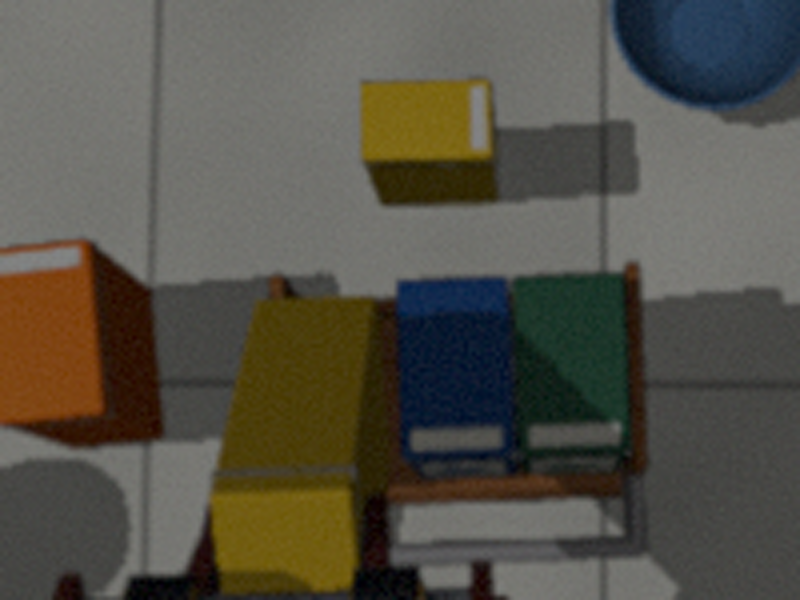

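```bash
python3 - <<'E'
from h import *
r.servo_line([.41,.11,.53],[180,0,2],speed=.12)
s=r.sense();print(s["clock"],s["opening"],s["tcp_pos"])
r.reach([.5125,-.2915,.45],[180,0,-6.6])
s=r.sense();print(s["clock"],s["opening"],s["tcp_pos"],s["contact_force"])
c=snap("top");crop(c,400,180,560,340,4,"j_top.png")
c=snap("side");crop(c,100,60,300,230,4,"j_side.png")
w=snap("wrist");cv2.imwrite("pics/j_wrist.png",w["bgr"])
E
```

```text
21.3 0.05560496822614129 [0.4103272  0.11010256 0.52972674]
22.8583 0.0557350222127924 [ 0.51273578 -0.29026253  0.45084334] [-0.204809    0.0072198  -3.89324465]
```

View pics/j_top.png

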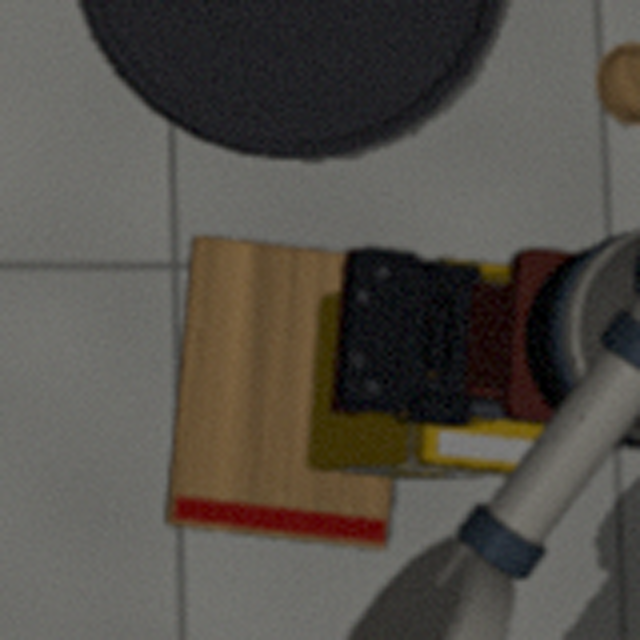

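View pics/j_side.png

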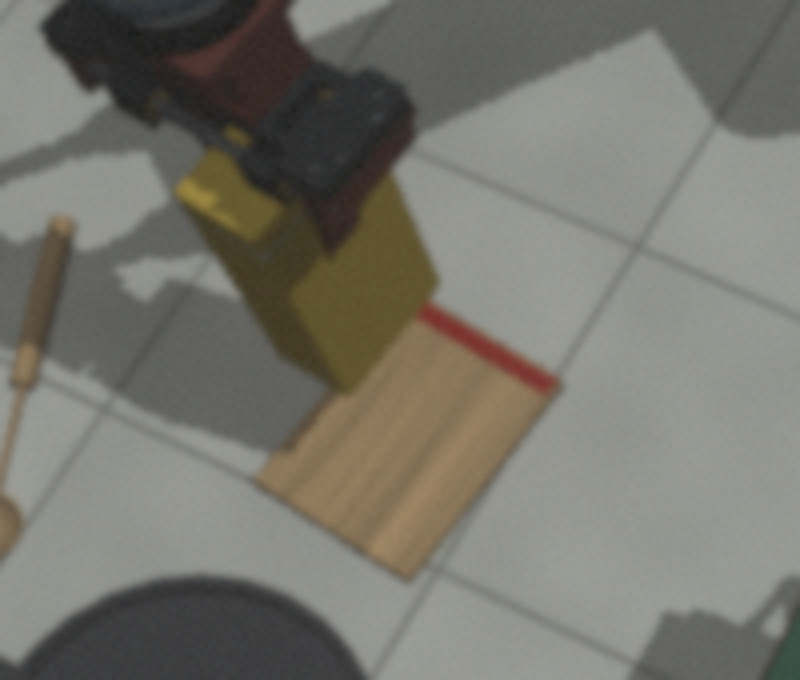

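View pics/j_wrist.png

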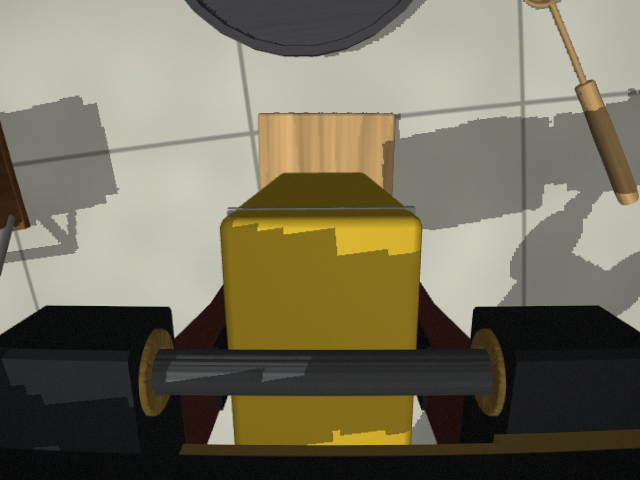

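Wrist view: the board's far edge runs level from (259,114) to (395,114), so yaw looks aligned. Converting that edge as a third estimate of the board.

```bash
python3 - <<'E'
from h import *
w=snap("wrist");s=r.sense();print(s["tcp_pos"].round(4),s["orientation"].round(2))
crop(w,240,90,420,190,4,"k_w.png")
P=onz(w,[(259,114),(394,113.5)],.012);print(P.round(4))
d=P[0]-P[1];a=np.arctan2(-d[0],d[1]);print("len",np.linalg.norm(d),"yaw",np.degrees(a),"centre",P.mean(0)[:2]-.085*np.array([np.cos(a),np.sin(a)]))
# tin bottom back edge corner ends of back face (z 85..): lid back edge
E
```

```text
[ 0.5128 -0.2904  0.4507] [ 1.7998e+02 -6.0000e-02 -6.5000e+00]
[[ 0.6024 -0.2398  0.012 ]
 [ 0.5886 -0.3655  0.012 ]]
len 0.12644967710973304 yaw -6.2986212145531555 centre [ 0.51102368 -0.29334404]
```

View pics/k_w.png

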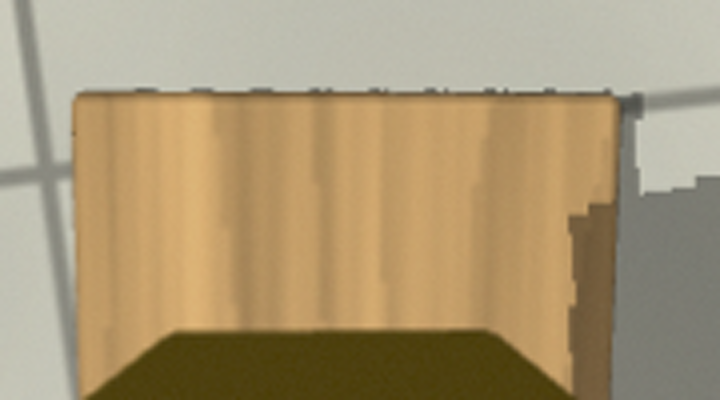

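```bash
python3 - <<'E'
from h import *
x,y=.5125,-.2925;o=[180,0,-6.5]
r.servo_line([x,y,.328],o,speed=.1);r.wait(.2)
f0=np.mean([(r.wait(.02),r.sense()["contact_force"])[1] for _ in range(8)],0);print(f0.round(2))
z=.328
while z>.296:
    z-=.001; r.servo_line([x,y,z],o,speed=.02)
    f=np.mean([(r.wait(.01),r.sense()["contact_force"])[1] for _ in range(3)],0)-f0
    if f[2]>1.5: print(round(z,4),f.round(1))
    if f[2]>4: break
s=r.sense();print(s["clock"],z,s["tcp_pos"].round(4),s["opening"])
w=snap("wrist");cv2.imwrite("pics/l_wrist.png",w["bgr"])
c=snap("top");crop(c,400,180,560,340,4,"l_top.png")
c=snap("side");crop(c,100,60,300,230,4,"l_side.png")
E
```

```text
[ 0.21 -0.1  -3.41]
0.315 [-1.2  0.4  3.3]
0.314 [-3.5  0.9  9. ]
28.6083 0.314 [ 0.5124 -0.2924  0.3155] 0.056009193500886095
```

View pics/l_side.png

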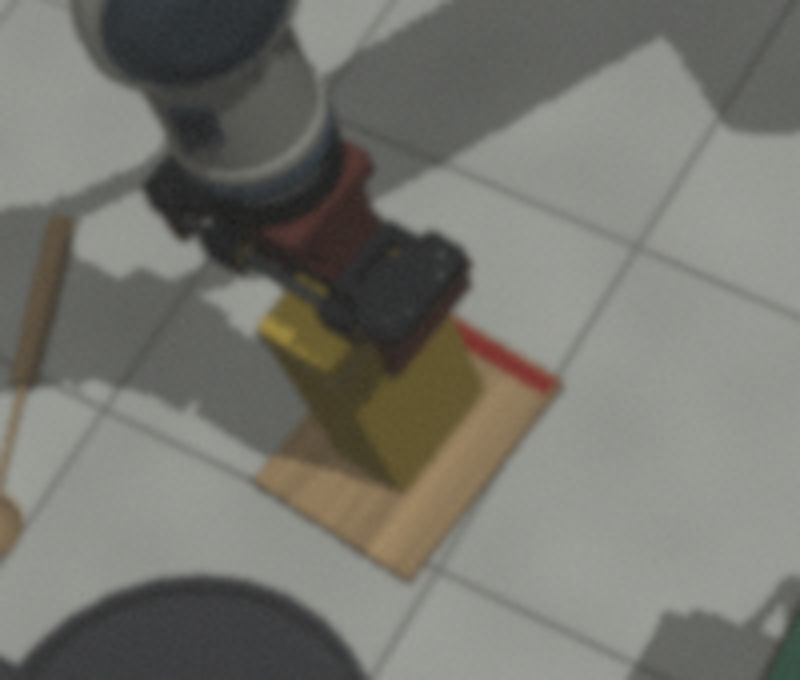

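View pics/l_top.png

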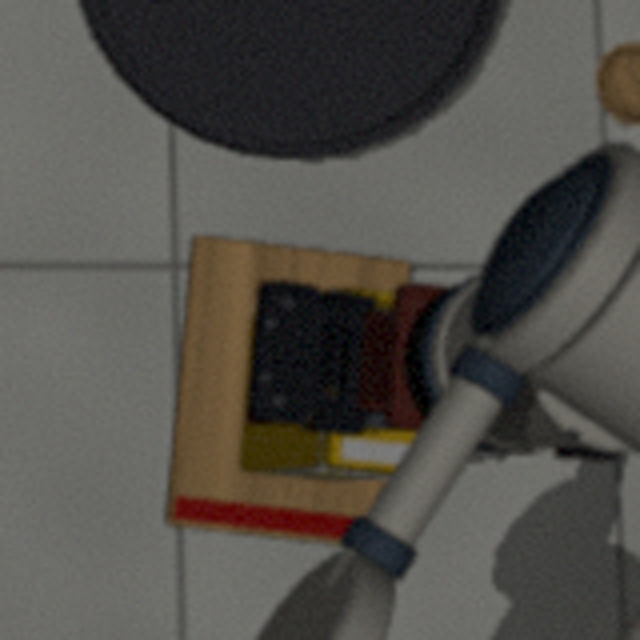

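```bash
python3 - <<'E'
from h import *
a=snap("top");b=snap("side")
c,s=np.cos(np.radians(-6.5)),np.sin(np.radians(-6.5));Rz=np.array([[c,-s],[s,c]])
def bd(P):return ((P[:,:2]-[.5125,-.292])@Rz*1e3).round(1)
print("side back+y, front+y in board:",bd(onz(b,np.array([(403,490),(485,385)])/4+[100,60],.012)))
print("top front+y:",bd(onz(a,np.array([(243,471)])/4+[400,180],.012)))
print("board corners side:",bd(onz(b,np.array([(408,580),(562,386),(258,480)])/4+[100,60],.012)))
print("board corners top:",bd(onz(a,np.array([(193,236),(168,522),(411,262)])/4+[400,180],.012)))
s=r.sense();print(s["torque"],s["contact_force"],s["joints"].round(0))
E
```

```text
side back+y, front+y in board: [[ 34.5  25.9]
 [-54.5  25.2]]
top front+y: [[-48.   21.7]]
board corners side: [[ 82.2  66.8]
 [-81.1  68.6]
 [ 80.  -59.2]]
board corners top: [[ 84.2  63.2]
 [-81.8  62.4]
 [ 84.2 -67.2]]
[0.50020582 0.53611144 0.0747804 ] [-2.89023263  2.00127622  5.83424237] [-33.   4.  81.   0.  95.  63.]
```

View pics/l_wrist.png

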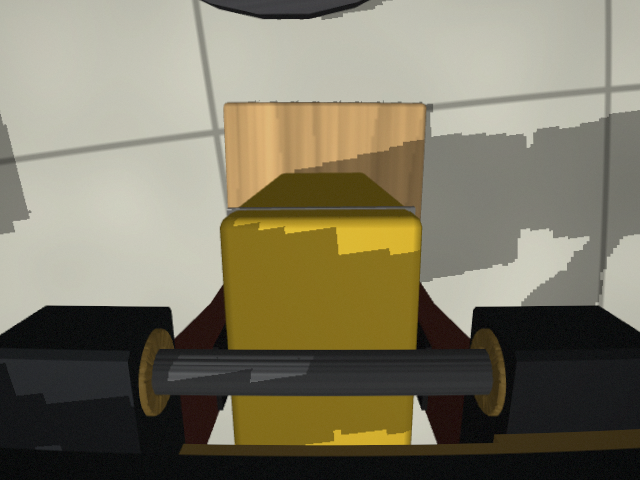

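```bash
python3 - <<'E'
from h import *
w=snap("wrist");crop(w,200,90,440,230,3,"m_w.png")
P=onz(w,[(224,102.5),(425,102.5),(283,173),(364,173)],.012)
c,s=np.cos(np.radians(-6.5)),np.sin(np.radians(-6.5));Rz=np.array([[c,-s],[s,c]])
Q=(P[:,:2]-[.5125,-.292])@Rz*1e3;print(Q.round(1))
E
```

```text
[[ 84.5  62.7]
 [ 84.5 -64.3]
 [ 40.   26.3]
 [ 40.  -26.6]]
```

View pics/m_w.png

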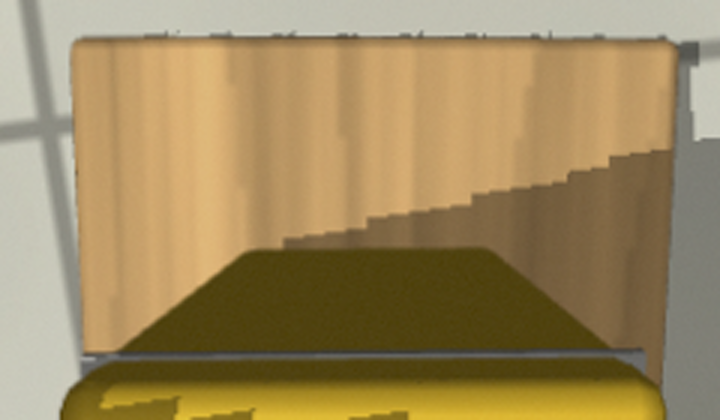

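```bash
python3 - <<'E'
from h import *
from scipy.spatial.transform import Rotation as Ro
w=snap("wrist");s=r.sense();R=Ro.from_euler("xyz",s["orientation"],degrees=True).as_matrix();t=s["tcp_pos"]
dep=.3155-.012-.17
for th in(-3,-2,-1,0,1,2,3):   # tin tilt about pad axis (grasp point .163)
  a=np.radians(th);row=[]
  for off in(0,-.003):
    X=[]
    for x,z in((.045,dep),(.045,dep+.010),(.045,dep+.17)):
        dx,dz=x+off,z-.163; X.append(t+R@[dx*np.cos(a)+dz*np.sin(a),.028,.163-dx*np.sin(a)+dz*np.cos(a)])
    row.append(proj(w,X)[:,1].round(1).tolist())
  print(th,row)
E
```

```text
-3 [[202.5, 199.0, 175.8], [213.5, 209.2, 180.4]]
-2 [[204.8, 200.5, 172.1], [215.8, 210.6, 176.7]]
-1 [[207.1, 202.0, 168.4], [218.1, 212.1, 173.0]]
0 [[209.4, 203.5, 164.7], [220.5, 213.7, 169.3]]
1 [[211.9, 205.1, 160.9], [222.9, 215.4, 165.6]]
2 [[214.4, 206.8, 157.2], [225.4, 217.0, 161.9]]
3 [[217.0, 208.6, 153.4], [228.0, 218.8, 158.2]]
```

The tin sits about 1.5° tilted in the hand and 5 mm towards the stripe. I'll correct both: raise slightly, shift, level, then set down again.

```bash
python3 - <<'E'
from h import *
c,s_=np.cos(np.radians(-6.5)),np.sin(np.radians(-6.5))
x,y=np.array([.5125,-.292])+np.array([c,s_])*-.003; y+=.0005
p=r.sense()["tcp_pos"]
r.servo_line([p[0],p[1],.326],[180,0,-6.5],speed=.05)
o=[180,-1.5,-6.5]
r.servo_line([x,y,.324],o,speed=.04);r.wait(.2)
f0=np.mean([(r.wait(.02),r.sense()["contact_force"])[1] for _ in range(8)],0)
z=.324
while z>.300:
    z-=.001; r.servo_line([x,y,z],o,speed=.02)
    f=np.mean([(r.wait(.01),r.sense()["contact_force"])[1] for _ in range(3)],0)-f0
    if f[2]>1.5: print(round(z,4),f.round(1))
    if f[2]>5: break
s=r.sense();print(s["clock"],z,s["tcp_pos"].round(4),s["orientation"],s["opening"])
w=snap("wrist");crop(w,200,90,440,230,3,"n_w.png")
E
```

```text
0.315 [-0.2 -0.   3.2]
0.314 [-0.5  0.3  9.6]
32.6833 0.314 [ 0.5095 -0.2912  0.3154] [179.94616438  -1.58554207  -6.50095983] 0.05567222939790126
```

View pics/n_w.png

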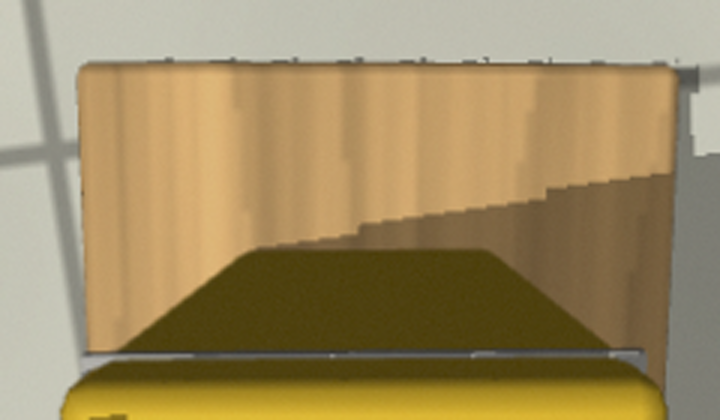

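The side force at contact is gone, so it stands flat. Releasing and retreating.

```bash
python3 - <<'E'
from h import *
p=r.sense()["tcp_pos"]
r.servo_line([p[0],p[1],.3150],[180,-1.5,-6.5],speed=.02)
r.let_go();r.wait(.3)
from scipy.spatial.transform import Rotation as Ro
s=r.sense();R=Ro.from_euler("xyz",s["orientation"],degrees=True).as_matrix()
r.servo_line(s["tcp_pos"]-R[:,2]*.10,speed=.1)
w=snap("wrist");cv2.imwrite("pics/o_wrist.png",w["bgr"])
r.reach([.35,.0,.50],[180,0,2])
print(r.sense()["clock"])
c=snap("top");cv2.imwrite("pics/o_topfull.png",c["bgr"]);crop(c,430,220,530,330,6,"o_top.png")
c=snap("side");cv2.imwrite("pics/o_sidefull.png",c["bgr"]);crop(c,150,80,260,210,5,"o_side.png")
E
```

```text
36.45
```

View pics/o_wrist.png

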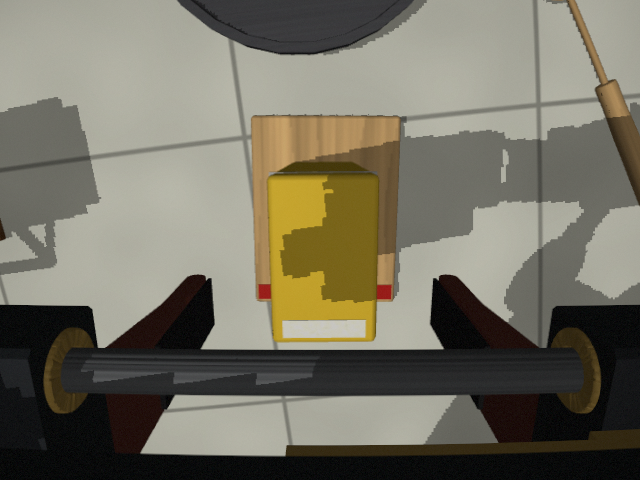

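View pics/o_top.png

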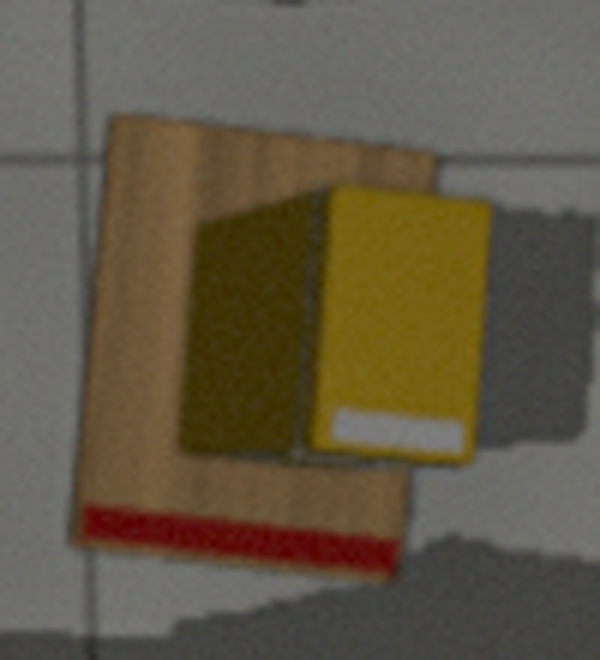

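View pics/o_side.png

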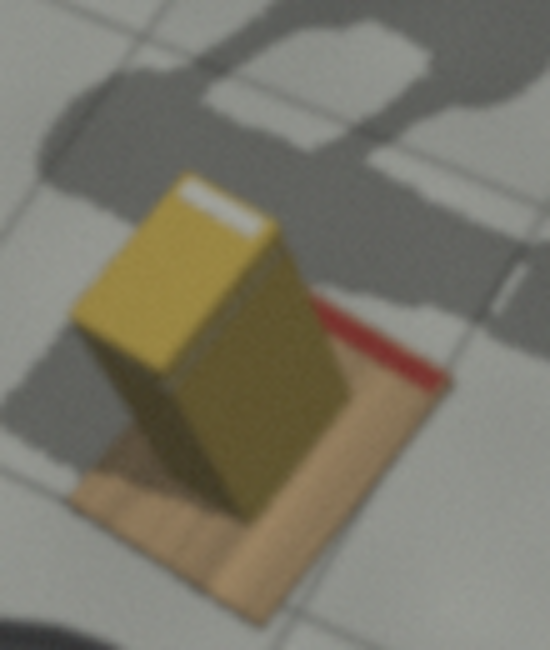

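View pics/o_topfull.png

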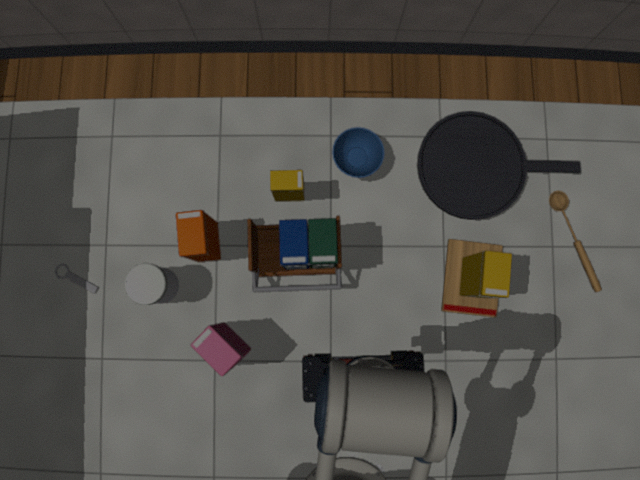

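Standing upright, strip towards the red stripe. Quick numeric check before handing in.

```bash
python3 - <<'E'
from h import *
a=snap("top");b=snap("side")
M=[(45,28),(45,-28),(-45,-28),(-45,28)]
c,s=np.cos(np.radians(-6.5)),np.sin(np.radians(-6.5));Rz=np.array([[c,-s],[s,c]])
for n,v,px,bx in(("top",a,np.array([(330,187),(492,203),(474,463),(312,447)])/6+[430,220],np.array([(110,115),(437,155),(398,580),(70,542)])/6+[430,220]),
          ("side",b,np.array([(162,377),(70,315),(185,172),(282,228)])/5+[150,80],None)):
    t,al,e=quadfit(onz(v,px,.182),M);print(n,"lid",t.round(4),al.round(2),"in board mm",((t-[.5125,-.292])@Rz*1e3).round(1))
    if bx is not None: print("board",*[k.round(4) for k in quadfit(onz(v,bx,.012),[(85,65),(85,-65),(-85,-65),(-85,65)])[:2]])
print("side bottom +y back/front board mm",((onz(b,np.array([(246,522),(350,398)])/5+[150,80],.012)[:,:2]-[.5125,-.292])@Rz*1e3).round(1).tolist())
print(r.sense()["clock"])
E
```

```text
top lid [ 0.5131 -0.2921] -5.75 in board mm [ 0.6 -0.1]
board [ 0.5132 -0.2938] -6.8133
side lid [ 0.5126 -0.2864] -5.95 in board mm [-0.5  5.6]
side bottom +y back/front board mm [[40.9, 25.8], [-44.9, 28.4]]
36.65
```

```bash
python3 -c "
from station import r
r.hand_in();print(r.sense()['clock'])"
```

```text
the job is handed in; nothing more can be done
the job is handed in; nothing more can be done
```

The yellow flour tin now stands upright near the middle of the board, label towards the red stripe, and I've handed the job in at about 36.7 s. I pulled the back of its top edge until it tipped onto the rail, let go, then gripped the part sticking out at 45 N and lifted it out. The first touchdown on the board was about 5 mm off and tilted about 1.5°. I raised it slightly, corrected that, set it down gently, released it and backed off.

- **Position:** the top camera puts the lid within about 1 mm of the board's middle. The side camera disagrees by 5.6 mm across the board, but its view of the tin's base looks centred. The side camera also read about 6 mm off the top one for the rack before I moved anything.
- **Label direction:** the yaw matches the board to about 1°.
- **Other things:** the last pictures show the blue and green tins still standing in the rack. The bowl, jar, and orange, pink and small yellow boxes all look unmoved.

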